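# Clear the test bench: brackets up, instruments parked

## Task

Clear up the test bench. First hang every mounting bracket that is standing on the taped parking outlines by its hole on an arm of the rack; then slide the meter and the power supply across the bench, without lifting or tipping them, until each sits squarely inside its own taped outline: the meter in the wider one, the power supply in the other. Do not shift the tape roll, the mug or the power adapter.

Things in the scene. Friction and masses are not known exactly. Their poses are not given: they have to be found in the camera images.
- bracket1: Aluminium bracket standing on its foot, 120 g: upright plate 45 mm wide (y), 6 mm thick (x), top edge 130 mm above the origin, centred on a foot 50 (x) x 45 x 6 mm. Front and back alike. A round 32 mm hole (axis x) goes through the plate, centred 85 mm above the origin. Origin: centre of the foot's underside; z up. May be absent.
- bracket2: Aluminium bracket standing on its foot, 120 g: upright plate 45 mm wide (y), 6 mm thick (x), top edge 130 mm above the origin, centred on a foot 50 (x) x 45 x 6 mm. Front and back alike. A round 32 mm hole (axis x) goes through the plate, centred 85 mm above the origin. Origin: centre of the foot's underside; z up. May be absent.
- bracket3: Aluminium bracket standing on its foot, 120 g: upright plate 45 mm wide (y), 6 mm thick (x), top edge 130 mm above the origin, centred on a foot 50 (x) x 45 x 6 mm. Front and back alike. A round 32 mm hole (axis x) goes through the plate, centred 85 mm above the origin. Origin: centre of the foot's underside; z up. May be absent.
- bracket1_hole (a point): centre of the hole of bracket1
- bracket2_hole (a point): centre of the hole of bracket2
- bracket3_hole (a point): centre of the hole of bracket3
- rack: Fixed dark steel rack: foot plate 110 x 220 x 12 mm, two posts, a cross beam (top at z 194 mm, front at local x = 0). Three round straight arms, 12 mm thick, stand out 80 mm from the beam along local -x at local y = +75, 0, -75 mm; their axes rise from z 185 mm at the beam to 193 mm at the tip. Origin: on the bench below the beam's front.
- arm1_tip (a point): end of the arm at local y +75 mm of the rack (on its axis)
- arm2_tip (a point): end of the middle arm
- arm3_tip (a point): end of the arm at local y -75 mm of the rack
- meter: White bench meter, a flat box 100 mm (x) x 140 mm (y) x 50 mm high, about 0.7 kg, small display on its -x face. Too wide to grip. Origin: centre of its underside.
- supply: Grey power supply, a taller box 110 mm (x) x 100 mm (y) x 65 mm high, about 0.8 kg, two knobs on its -x face. Too wide to grip. Origin: centre of its underside.
- bays: Two rectangular parking outlines of black tape stuck flat on the bench (no height), a larger and a smaller one side by side. Origin midway between their centres; x, y along the outlines' sides.
- bay_meter (a point): centre of the wider outline, for the meter; inside it measures 130 mm (x) x 170 mm (y); at local y +110 mm of the bays
- bay_supply (a point): centre of the other outline, for the power supply; inside it measures 140 mm (x) x 130 mm (y); at local y -110 mm of the bays
- tape_roll: yellow roll of tape lying flat, 90 mm across, 45 mm high; a bystander
- mug: white mug, 80 mm across, 90 mm high; a bystander
- adapter: black power adapter, 60 x 110 x 30 mm; a bystander
Not all that is in view belongs to the job. Leave any orange look-alike of the supply alone.

How it is judged (in metres and radians):
On the way, in this order (a step that is already met when the one before it is completed fails the run):
1. every bracket present hangs by its hole on an arm of the rack (x of bracket1_hole in the frame of rack between -0.078 and -0.006 m and z of bracket1_hole in the frame of rack between 0.17 and 0.192 m and angle between each of bracket1, bracket2, bracket3's own z axis and vertical below 0.4 rad and linear speed of each of bracket1, bracket2, bracket3 below 0.05 m/s and (y of bracket1_hole in the frame of rack between -0.09 and -0.06 m or y of bracket1_hole in the frame of rack between -0.015 and 0.015 m or y of bracket1_hole in the frame of rack between 0.06 and 0.09 m) and x of bracket2_hole in the frame of rack between -0.078 and -0.006 m and z of bracket2_hole in the frame of rack between 0.17 and 0.192 m and (y of bracket2_hole in the frame of rack between -0.09 and -0.06 m or y of bracket2_hole in the frame of rack between -0.015 and 0.015 m or y of bracket2_hole in the frame of rack between 0.06 and 0.09 m) and x of bracket3_hole in the frame of rack between -0.078 and -0.006 m and z of bracket3_hole in the frame of rack between 0.17 and 0.192 m and (y of bracket3_hole in the frame of rack between -0.09 and -0.06 m or y of bracket3_hole in the frame of rack between -0.015 and 0.015 m or y of bracket3_hole in the frame of rack between 0.06 and 0.09 m)), for 0.2 s.
2. the meter and the power supply both stand inside their outlines (x of meter in the frame of bay_meter between -0.018 and 0.018 m and y of meter in the frame of bay_meter between -0.018 and 0.018 m and angle between the x axis of meter and the x axis of bay_meter, either way round below 0.2 rad and height (world z) of each of meter, supply below 0.006 m and angle between each of meter, supply's own z axis and vertical below 0.1 rad and linear speed of each of meter, supply below 0.02 m/s and x of supply in the frame of bay_supply between -0.018 and 0.018 m and y of supply in the frame of bay_supply between -0.018 and 0.018 m and angle between the x axis of supply and the x axis of bay_supply, either way round below 0.2 rad), for 0.2 s.
At the end, for the whole second after the job is handed in: Every bracket present hangs at rest on a rack arm (arm through its hole, hole centre behind the arm's tip, foot down); the meter and the power supply stand flat and at rest, each within 18 mm of its outline's centre along both sides and within 0.2 rad of square (all of step 1 and all of step 2); the robot touches nothing.
It fails at once if the tape roll is moved more than 30 mm (distance of tape_roll from where it was at the start of the episode above 0.03 m).
It fails at once if the mug is moved more than 30 mm (distance of mug from where it was at the start of the episode above 0.03 m).
It fails at once if the power adapter is moved more than 30 mm (distance of adapter from where it was at the start of the episode above 0.03 m).
It fails at once if the meter is lifted off the bench or tipped over (height (world z) of meter above 0.03 m or angle between meter's own z axis and vertical above 0.5 rad).
It fails at once if the power supply is lifted off the bench or tipped over (height (world z) of supply above 0.03 m or angle between supply's own z axis and vertical above 0.5 rad).
Of bracket1, bracket2, bracket3 only 2 to 3 are there at a start; the rules pass over those that are not, and their reading is None.
At some moment in a run one of meter may be knocked a few centimetres aside while the robot is not near it.
It also fails if it takes over 208 s, if anything falls off the work surface, if the arm or the gripper's body presses on something with over 40 N, if the wrist force passes 120 N, or if a joint passes its speed limit or range.

## Robot

A 6-joint arm with a two-finger parallel gripper is mounted at the origin on the work surface. World frame = base frame: x ahead of the robot, y to its left, z up, the work surface at z = 0. Lengths are in m, angles in degrees, forces in N, time in s.
With the tool pointing down it reaches from about 0.35 to 0.875 m from the base axis. Payload 4.2 kg.
Tool frame: the origin (TCP) lies midway between the tips of the shut fingers; the grasp point (between the pads) lies 19 mm behind it; z points along the fingers, y is the line along which they close (so a half turn about z gives the same grasp; the last joint's range is limited). The gripper opens to 87 mm and grips with 3 to 60 N. Pads are 19 mm wide; open, the fingers measure 117 mm over their backs; the gripper's body (75 mm by 190 mm) begins 51 mm behind the grasp point.
Start: joints at [85.978, 22.042, 0.453, 0, -68.411, -14.817], TCP at [0.202, 0.592, 0.223] pointing down, gripper open.
Joint ranges: [-179.83, 179.83], [-69.29, 118.12], [-61.27, 80.66], [-181.25, 117.63], [-171.15, -9.14], [-177.46, 177.46]. Speed limits (degrees/s): [159.86, 159.86, 180, 180, 180, 180].

## Interface

Orientations are given as a 3x3 rotation matrix whose columns are the frame's x, y, z axes.
In Python, from station import * gives the robot as it stands.
- The arm moves only by the tool move_arm, never from a script. Its argument "targets" is text: rows parted by semicolons, each of 4 numbers parted by spaces: the shift along the world's x, y, z in units of 25 mm (1.0 is 25 mm), then the turn about the world's z in units of 5 degrees (1.0 is 5 degrees). In form: tx ty tz spin; .... A call has 1 to 10 rows; each row shifts and turns the commanded pose from where the row before left it; what a row does not reach is not made up. A row lasts 1/12 s, in which the tool goes at most 41.7 mm and 7.16 degrees, less where a joint would pass 70% of its speed; a pose out of reach is approached as far as the arm can. A call is refused whole if a number of a shift passes 1 or a number of a turn 1, either way. A call with a gripper value outside its range is refused whole. "gripper" is the finger opening in mm, from 0 to 87, set as the call begins (left out, the last holds). The fingers move at their own pace and stop on an object; the grip force is fixed at half the most. Time passes only in rows, so rows that do not move let the fingers close. It gives the time, the measured TCP pose, the force, the opening and the grip force at its end, in the units of the state.
- sense(): the state, without advancing time (a new reading comes with each control period).
- capture(name): name is "side" or "top" or "wrist"; returns a dict with "image" (420x560x3 uint8, blue, green, red), "fx", "fy", "cx", "cy" (pixels), "world_from_camera" (4x4, takes a point from camera to world coordinates); the wrist camera has in their place "hand_eye" (4x4, takes a point from camera to tool coordinates, whose origin is the TCP and whose axes are the flange's). Camera axes: x right, y up, looking along -z (the intrinsics and any distortion apply to the point x, -y, -z); pixel columns grow to the right and rows downward; lengths in m; the calibration is good to about 2 mm. The wrist camera is an equidistant fisheye: a pixel r from the principal point sees the ray r / f radians off the axis. A picture is of the moment at which its call begins: read the wrist's pose just before it. There is no depth.
- finish_job(): hands the job in; it is judged then, once.
The state is a dict: "time_s": time; "joints": joint angles; "joint_velocities": joint speeds; "effort": joint torques, N m; "tcp_pos": TCP position; "ee_rot": TCP orientation; "wrist_force": force on the tool from outside, world axes, zero at the start; "moment": the same for the moment, N m; "gripper_width": opening from 0.0 (shut) to 1.0 (fully open); "gripper_force": force on a finger pad.
Only numpy, scipy, OpenCV 4.12 (cv2) and the standard library are available. Lean on these libraries where they do the work, as an engineer would, in place of code of your own. Each camera call takes 0.05 s, during which the arm holds its last target. There are 200 camera calls.

## Working session

There is one attempt and no reset: what is moved stays moved. The work goes in short steps, Python scripts to look and compute and a tool call to move; the robot and the scene stay as the last step left them, time stands still between calls to the robot, and variables do not carry over. Pictures are saved under pics/ and viewed, at most 14 in all, crops included, and the job is handed in when it is done.

Besides the shell and the picture viewer there is one more tool, called after "Request:" as name(argument=value, ...), one argument or row to a line, values as JSON. move_arm: Moves the arm, as the interface text tells. Its arguments: {"type":"object","properties":{"targets":{"type":"string"},"gripper":{"type":"number"}},"required":["targets"]}

```bash
ls; mkdir -p pics; cat > h.py <<'E'
from station import *
import numpy as np, cv2
def cap(n,f):
    c=capture(n); cv2.imwrite('pics/'+f+'.png',c['image']); import pickle; pickle.dump(c,open('pics/'+f+'.pkl','wb')); return c
def load(f):
    import pickle; return pickle.load(open('pics/'+f+'.pkl','rb'))
def ray(c,u,v):
    d=np.array([(u-c['cx'])/c['fx'],-(v-c['cy'])/c['fy'],-1.0]); T=np.array(c['world_from_camera']); return T[:3,3],T[:3,:3]@d
def pz(c,u,v,z=0):
    o,d=ray(c,u,v); return o+d*(z-o[2])/d[2]
def proj(c,p):
    T=np.linalg.inv(np.array(c['world_from_camera'])); q=T[:3,:3]@np.array(p)+T[:3,3]
    return np.array([c['cx']+c['fx']*q[0]/-q[2], c['cy']-c['fy']*q[1]/-q[2]])
def st():
    s=sense(); print(s['time_s'],np.round(s['tcp_pos'],4),np.round(s['ee_rot'],3).tolist(),np.round(s['wrist_force'],1),s['gripper_width'],s['gripper_force'])
E
python3 - <<'E'
from h import *
st()
for n in ('top','side'):
    c=cap(n,n+'0'); print({k:(v if np.isscalar(v) else np.round(v,3).tolist()) for k,v in c.items() if k!='image'})
E
```

```text
pics
0.0 [0.2016 0.591  0.2215] [[0.946, -0.323, -0.001], [-0.323, -0.946, -0.002], [0.0, 0.002, -1.0]] [-0.  -1.   0.9] 1.001659472091683 0.0
{'fx': 453.940771963577, 'fy': 453.940771963577, 'cx': 278.53937972603376, 'cy': 201.15785910740823, 'world_from_camera': [[0.069, 0.973, -0.22, 0.308], [-0.998, 0.067, -0.015, 0.004], [0.0, 0.221, 0.975, 1.326], [0.0, 0.0, 0.0, 1.0]]}
{'fx': 404.2355239236722, 'fy': 404.2355239236722, 'cx': 283.08160589669563, 'cy': 209.41929947844713, 'world_from_camera': [[-0.994, 0.084, -0.069, 0.515], [-0.109, -0.747, 0.656, 0.633], [0.003, 0.66, 0.751, 0.834], [0.0, 0.0, 0.0, 1.0]]}
```

View pics/top0.png

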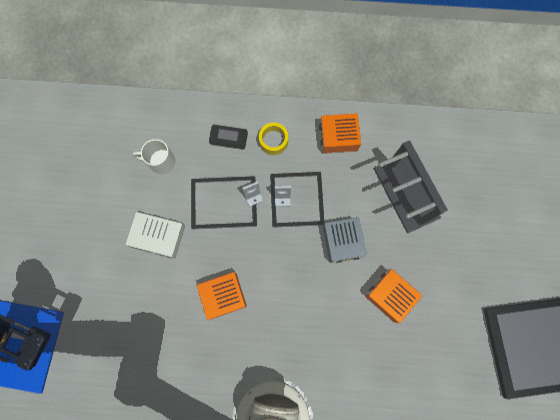

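View pics/side0.png

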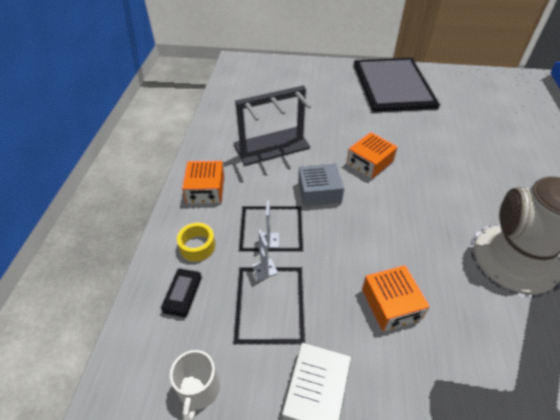

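The top view shows the meter at (155,234), the grey supply at (344,240), orange decoys at (340,132), (221,294) and (394,294), and the rack at (408,185). Two brackets stand on the outlines at (252,193) and (283,195). The bystanders are the mug (156,155), the adapter (228,136) and the tape roll (273,138). Next I take an enlarged crop.

```bash
python3 - <<'E'
from h import *
a=load('top0')['image']
cv2.imwrite('pics/c1.png',cv2.resize(a[160:250,180:340],None,fx=5,fy=5,interpolation=cv2.INTER_CUBIC))
cv2.imwrite('pics/c2.png',cv2.resize(a[130:270,310:460],None,fx=4,fy=4,interpolation=cv2.INTER_CUBIC))
E
```

```text
(no output)
```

View pics/c1.png

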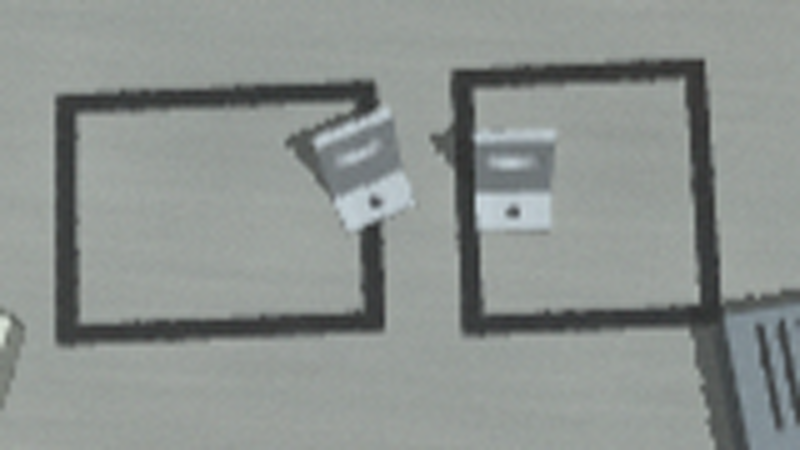

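View pics/c2.png

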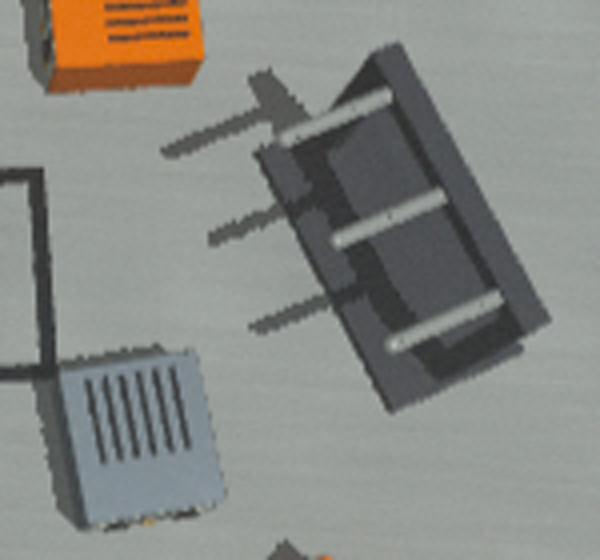

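Crop 1 shows two brackets: A, plate top (316,147)-(390,110) in the crop, rotated; B, plate top (475,132)-(557,132), square. The meter outline inner corners are (77,110), (360,100), (362,315), (77,327); the supply outline's are (474,83), (686,75), (706,308), (482,318). Crop 2 shows the rack arm tips at (283,140), (338,241), (391,344) and their roots at (390,95), (445,195), (500,297), and the supply's top at (55,368), (192,348), (227,500), (85,527).

```bash
python3 - <<'E'
from h import *
c=load('top0'); s=load('side0')
C1=lambda u,v,z=0: pz(c,180+(u+.5)/5-.5,160+(v+.5)/5-.5,z)
C2=lambda u,v,z=0: pz(c,310+(u+.5)/4-.5,130+(v+.5)/4-.5,z)
np.set_printoptions(precision=4,suppress=True)
for n,P in (('bm',[(77,110),(360,100),(362,315),(77,327)]),('bs',[(474,83),(686,75),(706,308),(482,318)])):
    p=np.array([C1(*q) for q in P]); print(n,p.mean(0),[np.linalg.norm(p[i]-p[i-1]) for i in range(4)], [np.degrees(np.arctan2(*(p[i]-p[j])[[1,0]])) for i,j in ((0,1),(3,2),(0,3),(1,2))])
for n,a,b in (('A',(316,147),(390,110)),('B',(475,132),(557,132))):
    a=C1(*a,.13);b=C1(*b,.13); print(n,(a+b)/2,np.linalg.norm(a-b),np.degrees(np.arctan2(*(a-b)[[1,0]])))
print('A foot',[C1(*q,.006) for q in((350,230),(413,206))]); print('B foot',[C1(*q,.006) for q in((476,230),(551,231))])
for n,t,r in ((1,(283,140),(390,95)),(2,(338,241),(445,195)),(3,(391,344),(500,297))):
    t=C2(*t,.193);r=C2(*r,.187);print('arm',t,r,np.linalg.norm(t-r),np.degrees(np.arctan2(*(r-t)[[1,0]])))
p=np.array([C2(*q,.065) for q in((55,368),(192,348),(227,500),(85,527))]);print('sup',p,p.mean(0),[np.linalg.norm(p[i]-p[i-1]) for i in range(4)])
p=np.array([pz(c,*q,.05) for q in((136,211),(183,222),(175,258),(127,246))]);print('met',p,p.mean(0),[np.linalg.norm(p[i]-p[i-1]) for i in range(4)])
E
```

```text
bm [0.593  0.1891 0.    ] [np.float64(0.13307420998357253), np.float64(0.17117296293489134), np.float64(0.13206011363178072), np.float64(0.1687261992119831)] [np.float64(96.04867383395478), np.float64(96.3974360961916), np.float64(6.275913288971305), np.float64(5.214715832195216)]
bs [ 0.6187 -0.03    0.    ] [np.float64(0.14460199679052843), np.float64(0.12874588203783485), np.float64(0.14383571813452817), np.float64(0.1329422212484311)] [np.float64(96.19400684125301), np.float64(96.54267498007113), np.float64(5.943532831493446), np.float64(7.612941070526243)]
A [0.6164 0.1026 0.13  ] 0.04509317122294118 121.44400370228323
B [0.6205 0.014  0.13  ] 0.04462674404312693 93.95029824116116
A foot [array([0.586 , 0.1095, 0.006 ]), array([0.6032, 0.0732, 0.006 ])]
B foot [array([0.5912, 0.0347, 0.006 ]), array([ 0.5937, -0.0098,  0.006 ])]
arm [ 0.6789 -0.2364  0.193 ] [ 0.7167 -0.3073  0.187 ] 0.080641688087335 -61.95806003945617
arm [ 0.6134 -0.273   0.193 ] [ 0.6508 -0.3435  0.187 ] 0.07998107626657731 -62.11166190625932
arm [ 0.5482 -0.3074  0.193 ] [ 0.5851 -0.3787  0.187 ] 0.08047253118979973 -62.644239546986555
sup [[ 0.5419 -0.1065  0.065 ]
 [ 0.5629 -0.2024  0.065 ]
 [ 0.4573 -0.2299  0.065 ]
 [ 0.4319 -0.1325  0.065 ]] [ 0.4985 -0.1678  0.065 ] [np.float64(0.11301745067035249), np.float64(0.09814283113526809), np.float64(0.10910558427882695), np.float64(0.1006724649778804)]
met [[0.5385 0.4296 0.05  ]
 [0.516  0.2915 0.05  ]
 [0.4127 0.302  0.05  ]
 [0.4369 0.441  0.05  ]] [0.476 0.366 0.05 ] [np.float64(0.1023060650282467), np.float64(0.13995362734593592), np.float64(0.10386693612902247), np.float64(0.14106404508588488)]
```

Request:
move_arm(
  targets="0.83 -0.97 0 -0.4; 0.83 -0.97 0 -0.4; 0.83 -0.97 0 -0.4; 0.83 -0.97 0 -0.4; 0.83 -0.97 0 -0.4; 0.83 -0.97 0 -0.4; 0.83 -0.97 0 -0.4; 0.83 -0.97 0 -0.4; 0.83 -0.97 0 -0.4; 0.83 -0.97 0 -0.4",
  gripper=50,
)

```text
time_s: 0.93
tcp_pos: [0.4098, 0.3475, 0.2222]
ee_rot: [[0.778, -0.628, -0.001], [-0.628, -0.778, -0.0], [-0.0, 0.001, -1.0]]
wrist_force: [0.6, 0.5, 0.1]
gripper_width: 0.576
gripper_force: 0.0
```

Request:
move_arm(
  targets="0.83 -0.97 0 -0.4; 0.83 -0.97 0 -0.4; 0.83 -0.97 0 -0.4; 0.83 -0.97 0 -0.4; 0.83 -0.97 0 -0.4; 0.83 -0.97 0 -0.4; 0.83 -0.97 0 -0.4; 0.83 -0.97 0 -0.4; 0.83 -0.97 0 -0.4; 0.83 -0.97 0 -0.4",
)

```text
time_s: 1.77
tcp_pos: [0.6173, 0.1051, 0.222]
ee_rot: [[0.516, -0.857, -0.001], [-0.857, -0.516, -0.0], [-0.0, 0.001, -1.0]]
wrist_force: [-0.4, 0.7, -1.3]
gripper_width: 0.571
gripper_force: 0.0
```

Request:
move_arm(
  targets="0 0 0 0; 0 0 0 0",
)

```text
time_s: 1.93
tcp_pos: [0.6171, 0.105, 0.2213]
ee_rot: [[0.515, -0.857, -0.002], [-0.857, -0.515, -0.0], [-0.001, 0.002, -1.0]]
wrist_force: [-0.6, -0.0, 0.0]
gripper_width: 0.576
gripper_force: 0.0
```

```bash
cat >> h.py <<'E'
def go(x,y,z,head=None):
    s=sense(); p=np.array(s['tcp_pos']); R=np.array(s['ee_rot']); h=np.degrees(np.arctan2(R[1,1],R[0,1]))
    d=(np.array([x,y,z])-p)/.025
    print('t',round(s['time_s'],2),'p',np.round(p,4),'h',round(h,2),'tilt',np.round(R[:2,2],4),'F',np.round(s['wrist_force'],1),'w',round(s['gripper_width']*87,1),'gf',round(s['gripper_force'],1),'j',np.round(s['joints'],0))
    print('units',np.round(d,2), None if head is None else round(((head-h+180)%360-180)/5,2))
E
python3 -c "
from h import *
go(.6164,.1026,.106,-148.6)"
```

```text
t 1.93 p [0.6171 0.105  0.2213] h -149.01 tilt [-0.0019 -0.0005] F [-0.6 -0.   0. ] w 50.1 gf 0.0 j [ 24.  22.   1.  -0. -68.   7.]
units [-0.03 -0.1  -4.61] 0.08
```

Request:
move_arm(
  targets="0 -0.1 -0.8 0.05; 0 0 -0.8 0; 0 0 -0.8 0; 0 0 -0.8 0; 0 0 -0.8 0; 0 0 -0.6 0; 0 0 0 0; 0 0 0 0",
)

```text
time_s: 2.6
tcp_pos: [0.6159, 0.1047, 0.1071]
ee_rot: [[0.523, -0.853, -0.002], [-0.853, -0.523, -0.001], [-0.0, 0.002, -1.0]]
wrist_force: [0.1, 0.4, 1.0]
gripper_width: 0.572
gripper_force: 0.0
```

Request:
move_arm(
  targets="0 0 0 0; 0 0 0 0; 0 0 0 0; 0 0 0 0; 0 0 0 0; 0 0 0 0; 0 0 0 0; 0 0 0 0; 0 0 0 0; 0 0 0 0",
  gripper=0,
)

```text
time_s: 3.43
tcp_pos: [0.6168, 0.1039, 0.1076]
ee_rot: [[0.521, -0.853, -0.0], [-0.853, -0.521, -0.0], [0.0, 0.0, -1.0]]
wrist_force: [-0.8, -0.8, 0.2]
gripper_width: 0.065
gripper_force: 30.0
```

```bash
python3 - <<'E'
from h import *
go(.6164,.1026,.106,-148.6)
cap('wrist','w1'); c=cap('side','s1')
a=c['image'][180:300,200:340]
cv2.imwrite('pics/v1.png',np.hstack([cv2.resize(load('w1')['image'],(400,300)),cv2.resize(a,(400,300))]))
E
```

```text
t 3.43 p [0.6168 0.1039 0.1076] h -148.59 tilt [-0.0001 -0.0002] F [-0.8 -0.8  0.2] w 5.6 gf 30.0 j [ 24.  28.  -8.   0. -54.   7.]
units [-0.01 -0.05 -0.06] -0.0
```

View pics/v1.png

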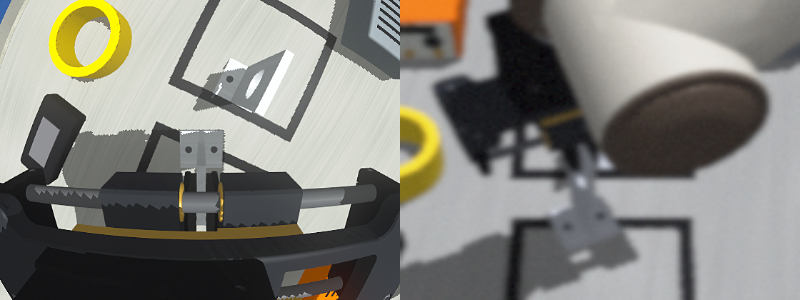

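Bracket A is gripped and centred between the pads (wrist view (200,160)). Now I lift it, turn it and carry it to a point in front of arm 1's tip.

Request:
move_arm(
  targets="0 0 0.5 0; 0 0 0.9 0; 0 0 1 0; 0 0 1 0; 0 0 1 0; 0 0 1 0; 0 0 0.9 0; 0 0 0.1 0",
)

```text
time_s: 4.2
tcp_pos: [0.6188, 0.1044, 0.2726]
ee_rot: [[0.522, -0.853, 0.009], [-0.853, -0.522, 0.002], [0.003, -0.009, -1.0]]
wrist_force: [-0.6, 1.0, 0.2]
gripper_width: 0.066
gripper_force: 30.0
```

Request:
move_arm(
  targets="0.06 -0.56 0 -0.93; 0.06 -0.56 0 -0.93; 0.06 -0.56 0 -0.93; 0.06 -0.56 0 -0.93; 0.06 -0.56 0 -0.93; 0.06 -0.56 0 -0.93; 0.06 -0.56 0 -0.93; 0.06 -0.56 0 -0.93; 0.06 -0.56 0 -0.93; 0.06 -0.56 0 -0.93",
)

```text
time_s: 5.03
tcp_pos: [0.6312, -0.0365, 0.2658]
ee_rot: [[-0.264, -0.964, -0.003], [-0.964, 0.264, 0.0], [0.0, 0.003, -1.0]]
wrist_force: [-0.5, -0.2, -1.5]
gripper_width: 0.066
gripper_force: 30.0
```

Request:
move_arm(
  targets="0.06 -0.56 0 -0.93; 0.06 -0.56 0 -0.93; 0.06 -0.56 0 -0.93; 0.06 -0.56 0 -0.93; 0.06 -0.56 0 -0.93; 0.06 -0.56 0 -0.93; 0.06 -0.56 0 -0.93; 0.06 -0.56 0 -0.93; 0.06 -0.56 0 -0.93; 0 0 0 -0.93",
)

```text
time_s: 5.87
tcp_pos: [0.6448, -0.164, 0.2654]
ee_rot: [[-0.883, -0.47, -0.003], [-0.47, 0.883, 0.0], [0.002, 0.001, -1.0]]
wrist_force: [0.8, 0.1, -1.1]
gripper_width: 0.07
gripper_force: 30.0
```

Request:
move_arm(
  targets="0 0 -0.7 0; 0 0 -0.7 0; 0 0 -0.7 0; 0 0 0 0; 0 0 0 0",
)

```text
time_s: 6.28
tcp_pos: [0.6444, -0.1619, 0.2131]
ee_rot: [[-0.88, -0.476, -0.004], [-0.476, 0.88, 0.0], [0.004, 0.002, -1.0]]
wrist_force: [-0.0, -0.4, -0.2]
gripper_width: 0.067
gripper_force: 30.0
```

```bash
python3 - <<'E'
from h import *
go(.646,-.1746,.2126,118)
c=cap('top','t2'); d=cap('side','s2')
for q in ((.646,-.1746,.19),(.6789,-.2364,.193)): print(proj(c,q),proj(d,q))
cv2.imwrite('pics/v2.png',np.hstack([cv2.resize(c['image'][130:240,330:450],(400,367)),cv2.resize(d['image'][70:180,220:340],(400,367))]))
E
```

```text
t 6.28 p [ 0.6444 -0.1619  0.2131] h 118.41 tilt [-0.0042  0.0001] F [-0.  -0.4 -0.2] w 5.8 gf 30.0 j [ -0.  26.   6.  -0. -70. -61.]
units [ 0.06 -0.51 -0.02] -0.08
[356.07635374 175.50649726] [265.33010227 134.97652347]
[380.38540489 164.63378567] [256.1310944  118.48549367]
```

View pics/v2.png

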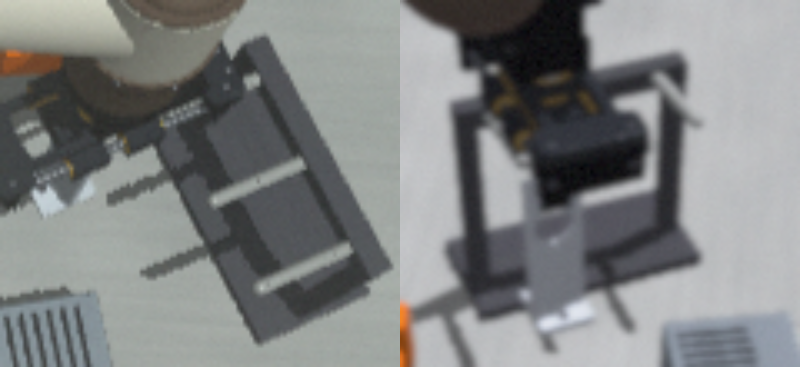

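The top view shows the bracket at crop (62,195), in line with arm 1; the side view shows its hole at about (265,139), level with the tip. Inserting.

Request:
move_arm(
  targets="0.06 -0.5 0 -0.08; 0.12 -0.23 0 0; 0.25 -0.46 0 0; 0.25 -0.46 0 0; 0.25 -0.46 0 0; 0.25 -0.46 0 0; 0.25 -0.46 0 0; 0.25 -0.46 0 0; 0.25 -0.46 0 0; 0.13 -0.24 0 0",
)

```text
time_s: 7.22
tcp_pos: [0.6974, -0.269, 0.2153]
ee_rot: [[-0.884, -0.468, 0.001], [-0.468, 0.884, -0.001], [-0.001, -0.001, -1.0]]
wrist_force: [-0.2, -0.6, -1.0]
gripper_width: 0.066
gripper_force: 30.0
```

Request:
move_arm(
  targets="0 0 -0.1 0; 0 0 -0.1 0; 0 0 0 0",
)

```text
time_s: 7.47
tcp_pos: [0.6962, -0.2663, 0.2092]
ee_rot: [[-0.883, -0.47, -0.001], [-0.47, 0.883, 0.001], [0.001, 0.001, -1.0]]
wrist_force: [-0.6, -0.3, -2.1]
gripper_width: 0.065
gripper_force: 30.0
```

```bash
python3 - <<'E'
from h import *
go(.6953,-.2673,.2046,118)
d=cap('side','s3')
cv2.imwrite('pics/v3.png',cv2.resize(d['image'][70:180,220:340],(600,550),interpolation=cv2.INTER_CUBIC))
E
```

```text
t 7.47 p [ 0.6962 -0.2663  0.2092] h 118.01 tilt [-0.0014  0.0008] F [-0.6 -0.3 -2.1] w 5.6 gf 30.0 j [ -9.  35.  20.  -0. -75. -53.]
units [-0.04 -0.04 -0.19] -0.0
```

View pics/v3.png

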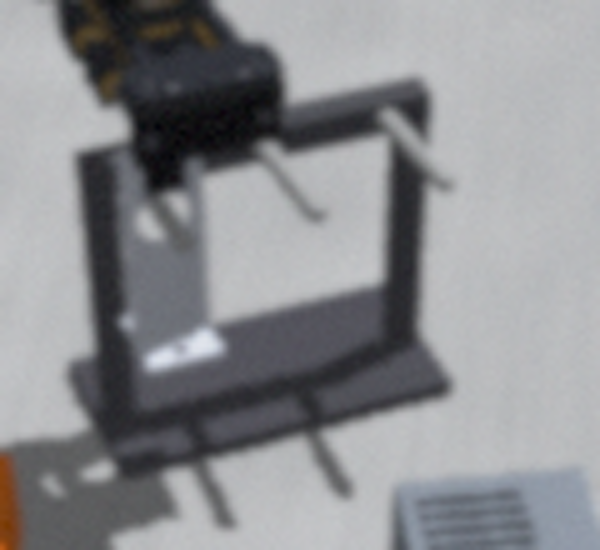

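Arm 1 pokes through the bracket's hole, at (180,240) in the crop. I lower it and let go.

Request:
move_arm(
  targets="0 0 -0.1 0; 0 0 -0.1 0; 0 0 -0.06 0; 0 0 0 0; 0 0 0 0",
)

```text
time_s: 7.93
tcp_pos: [0.6967, -0.2665, 0.2034]
ee_rot: [[-0.883, -0.47, -0.0], [-0.47, 0.883, 0.0], [0.0, 0.0, -1.0]]
wrist_force: [-0.3, -0.6, -0.7]
gripper_width: 0.066
gripper_force: 30.0
```

Request:
move_arm(
  targets="0 0 0 0; 0 0 0 0; 0 0 0 0; 0 0 0 0; 0 0 0 0; 0 0 0 0",
  gripper=30,
)

```text
time_s: 8.43
tcp_pos: [0.6968, -0.2668, 0.2037]
ee_rot: [[-0.883, -0.47, 0.0], [-0.47, 0.883, -0.0], [-0.0, -0.0, -1.0]]
wrist_force: [-0.5, -0.4, -1.1]
gripper_width: 0.331
gripper_force: 0.0
```

Request:
move_arm(
  targets="0 0 0.3 0; 0 0 0.6 0; 0 0 0.8 0; 0 0 0.8 0; 0 0 0 0",
)

```text
time_s: 8.85
tcp_pos: [0.6985, -0.2678, 0.2725]
ee_rot: [[-0.883, -0.47, 0.009], [-0.47, 0.883, -0.004], [-0.006, -0.008, -1.0]]
wrist_force: [-0.1, 0.0, 1.3]
gripper_width: 0.345
gripper_force: 0.0
```

```bash
python3 -c "
from h import *
go(.62,.014,.22,-176.3)"
```

```text
t 8.85 p [ 0.6985 -0.2678  0.2725] h 118.03 tilt [ 0.0092 -0.0039] F [-0.1  0.   1.3] w 30.0 gf 0.0 j [ -9.  33.  26.   0. -82. -53.]
units [-3.14 11.27 -2.1 ] 13.13
```

Request:
move_arm(
  targets="-0.22 0.8 0 0.94; -0.22 0.8 0 0.94; -0.22 0.8 0 0.94; -0.22 0.8 0 0.94; -0.22 0.8 0 0.94; -0.22 0.8 0 0.94; -0.22 0.8 0 0.94; -0.22 0.8 0 0.94; -0.22 0.8 0 0.94; -0.22 0.8 0 0.94",
  gripper=50,
)

```text
time_s: 9.68
tcp_pos: [0.6414, -0.0658, 0.2663]
ee_rot: [[-0.255, -0.967, 0.0], [-0.967, 0.255, 0.0], [-0.0, -0.0, -1.0]]
wrist_force: [0.1, 1.2, 0.7]
gripper_width: 0.574
gripper_force: 0.0
```

Request:
move_arm(
  targets="-0.22 0.8 0 0.94; -0.22 0.8 0 0.94; -0.22 0.8 0 0.94; -0.24 0.83 0 0.91; 0 0 -0.7 0; 0 0 -0.7 0; 0 0 -0.6 0; 0 0 0 0; 0 0 0 0",
)

```text
time_s: 10.43
tcp_pos: [0.619, 0.0139, 0.2157]
ee_rot: [[0.064, -0.998, -0.001], [-0.998, -0.064, -0.001], [0.001, 0.001, -1.0]]
wrist_force: [-0.2, 0.3, 0.9]
gripper_width: 0.58
gripper_force: 0.0
```

```bash
python3 - <<'E'
from h import *
go(.62,.014,.1076,-176.3)
c=cap('top','t4');
print(proj(c,[.6965,-.2667,.225]))
b=load('top0')
w=cap('wrist','w4')
cv2.imwrite('pics/v4.png',np.hstack([cv2.resize(w['image'],(400,300)),cv2.resize(c['image'][130:220,360:480],(400,300))]))
E
```

```text
t 10.43 p [0.619  0.0139 0.2157] h -176.33 tilt [-0.0014 -0.0008] F [-0.2  0.3  0.9] w 50.5 gf 0.0 j [ 16.  22.  -1.   0. -67. -13.]
units [ 0.04  0.01 -4.32] 0.01
[395.1926847  155.04929835]
```

View pics/v4.png

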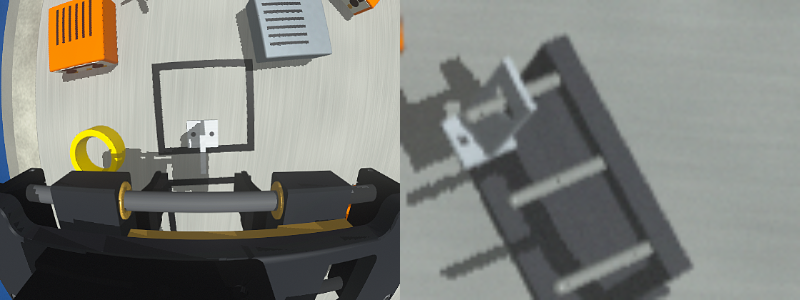

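Bracket A hangs on arm 1, plate top at (520,85) in the right crop. B lies between the fingers, so I grasp it.

Request:
move_arm(
  targets="0 0 -0.8 0; 0 0 -0.8 0; 0 0 -0.8 0; 0 0 -0.8 0; 0 0 -0.8 0; 0 0 -0.3 0; 0 0 0 0; 0 0 0 0",
)

```text
time_s: 11.2
tcp_pos: [0.6202, 0.014, 0.1097]
ee_rot: [[0.064, -0.998, 0.002], [-0.998, -0.064, -0.0], [0.0, -0.002, -1.0]]
wrist_force: [0.2, -0.0, 0.4]
gripper_width: 0.576
gripper_force: 0.0
```

Request:
move_arm(
  targets="0 0 0 0; 0 0 0 0; 0 0 0 0; 0 0 0 0; 0 0 0 0; 0 0 0 0; 0 0 0 0; 0 0 0 0; 0 0 0 0; 0 0 0 0",
  gripper=0,
)

```text
time_s: 12.03
tcp_pos: [0.6191, 0.014, 0.1084]
ee_rot: [[0.064, -0.998, -0.0], [-0.998, -0.064, -0.0], [-0.0, 0.0, -1.0]]
wrist_force: [0.0, -0.5, 0.2]
gripper_width: 0.068
gripper_force: 30.0
```

Request:
move_arm(
  targets="0 0 0.5 0; 0 0 0.9 0; 0 0 1 0; 0 0 1 0; 0 0 0.7 0; 0 0 0.1 0; 0 0 0 0",
)

```text
time_s: 12.62
tcp_pos: [0.6196, 0.0142, 0.2143]
ee_rot: [[0.064, -0.998, 0.002], [-0.998, -0.064, 0.001], [-0.001, -0.002, -1.0]]
wrist_force: [1.8, -1.2, -2.0]
gripper_width: 0.063
gripper_force: 30.0
```

```bash
python3 -c "
from h import *
go(.5482-.08*.4695,-.3074+.08*.883,.2126,118)"
```

```text
t 12.62 p [0.6196 0.0142 0.2143] h -176.35 tilt [0.002 0.001] F [ 1.8 -1.2 -2. ] w 5.5 gf 30.0 j [ 16.  22.  -1.  -0. -67. -13.]
units [ -4.36 -10.04  -0.07] -13.13
```

Request:
move_arm(
  targets="-0.31 -0.72 0 -0.94; -0.31 -0.72 0 -0.94; -0.31 -0.72 0 -0.94; -0.31 -0.72 0 -0.94; -0.31 -0.72 0 -0.94; -0.31 -0.72 0 -0.94; -0.31 -0.72 0 -0.94; -0.31 -0.72 0 -0.94; -0.31 -0.72 0 -0.94; -0.31 -0.72 0 -0.94",
)

```text
time_s: 13.45
tcp_pos: [0.5401, -0.1665, 0.211]
ee_rot: [[-0.689, -0.724, -0.004], [-0.724, 0.689, 0.001], [0.002, 0.004, -1.0]]
wrist_force: [1.0, 0.5, -2.1]
gripper_width: 0.068
gripper_force: 30.0
```

Request:
move_arm(
  targets="-0.31 -0.71 0 -0.94; -0.31 -0.71 0 -0.94; -0.31 -0.71 0 -0.94; -0.31 -0.71 0 -0.91; 0 0 0 0; 0 0 0 0",
)

```text
time_s: 13.95
tcp_pos: [0.5095, -0.2373, 0.2115]
ee_rot: [[-0.883, -0.469, -0.004], [-0.469, 0.883, 0.001], [0.003, 0.003, -1.0]]
wrist_force: [0.3, -0.0, -1.7]
gripper_width: 0.066
gripper_force: 30.0
```

```bash
python3 - <<'E'
from h import *
go(.5482-.08*.4695,-.3074+.08*.883,.2132,118)
go(.5482+.035*.4695,-.3074-.035*.883,.2132,118)
E
```

```text
t 13.95 p [ 0.5095 -0.2373  0.2115] h 117.95 tilt [-0.0036  0.0013] F [ 0.3 -0.  -1.7] w 5.8 gf 30.0 j [ -8.  17.  -9.  -0. -64. -54.]
units [0.05 0.02 0.07] 0.01
t 13.95 p [ 0.5095 -0.2373  0.2115] h 117.95 tilt [-0.0036  0.0013] F [ 0.3 -0.  -1.7] w 5.8 gf 30.0 j [ -8.  17.  -9.  -0. -64. -54.]
units [ 2.21 -4.04  0.07] 0.01
```

Request:
move_arm(
  targets="0.17 -0.23 0.05 0; 0.25 -0.46 0 0; 0.25 -0.46 0 0; 0.25 -0.46 0 0; 0.25 -0.46 0 0; 0.25 -0.46 0 0; 0.25 -0.46 0 0; 0.25 -0.46 0 0; 0.24 -0.44 0 0; 0 0 -0.05 0",
)

```text
time_s: 14.78
tcp_pos: [0.5664, -0.3353, 0.2124]
ee_rot: [[-0.883, -0.47, -0.0], [-0.47, 0.883, -0.0], [0.0, -0.0, -1.0]]
wrist_force: [-0.0, -0.0, -0.8]
gripper_width: 0.066
gripper_force: 30.0
```

Request:
move_arm(
  targets="0 0 -0.1 0; 0 0 -0.1 0; 0 0 -0.1 0; 0 0 0 0; 0 0 0 0",
)

```text
time_s: 15.2
tcp_pos: [0.5646, -0.3337, 0.206]
ee_rot: [[-0.883, -0.47, -0.0], [-0.47, 0.883, 0.0], [0.0, 0.0, -1.0]]
wrist_force: [0.4, -0.1, -0.9]
gripper_width: 0.065
gripper_force: 30.0
```

```bash
python3 - <<'E'
from h import *
go(.5482+.035*.4695,-.3074-.035*.883,.203,118)
d=cap('side','s5')
cv2.imwrite('pics/v5.png',cv2.resize(d['image'][70:180,220:340],(600,550),interpolation=cv2.INTER_CUBIC))
E
```

```text
t 15.2 p [ 0.5646 -0.3337  0.206 ] h 118.05 tilt [-0.0004  0.0002] F [ 0.4 -0.1 -0.9] w 5.7 gf 30.0 j [-16.  26.   4.  -0. -68. -45.]
units [ 0.   -0.18 -0.12] -0.01
```

View pics/v5.png

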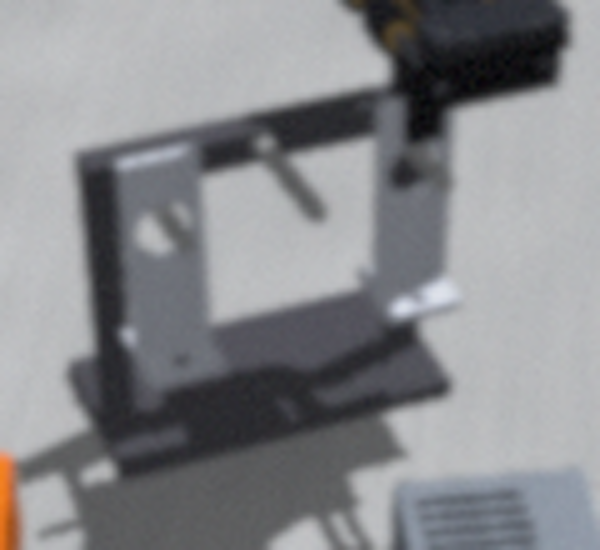

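Both brackets have their arms through their holes. I release B and rise, then locate the bystanders and the rack foot for planning.

Request:
move_arm(
  targets="0 0 -0.1 0; 0 0 -0.04 0; 0 0 0 0; 0 0 0 0",
)

```text
time_s: 15.58
tcp_pos: [0.5649, -0.3346, 0.2036]
ee_rot: [[-0.883, -0.47, 0.001], [-0.47, 0.883, -0.001], [-0.0, -0.001, -1.0]]
wrist_force: [-1.1, 1.2, 3.4]
gripper_width: 0.064
gripper_force: 30.0
```

Request:
move_arm(
  targets="0 0 0 0; 0 0 0 0; 0 0 0 0; 0 0 0 0; 0 0 0 0; 0 0 0 0",
  gripper=30,
)

```text
time_s: 16.08
tcp_pos: [0.5648, -0.3342, 0.2023]
ee_rot: [[-0.883, -0.47, -0.0], [-0.47, 0.883, 0.0], [0.0, 0.0, -1.0]]
wrist_force: [-0.1, 0.4, -0.2]
gripper_width: 0.333
gripper_force: 0.0
```

Request:
move_arm(
  targets="0 0 0.3 0; 0 0 0.6 0; 0 0 0.8 0; 0 0 0.8 0; 0 0 0.2 0; -0.3 0.6 0 0.9; -0.3 0.6 0 0.9; -0.3 0.6 0 0.9; -0.3 0.6 0 0.9; -0.3 0.6 0 0.9",
)

```text
time_s: 16.92
tcp_pos: [0.5266, -0.2585, 0.2696]
ee_rot: [[-0.633, -0.774, -0.001], [-0.774, 0.633, 0.0], [-0.0, 0.001, -1.0]]
wrist_force: [0.3, 0.5, 0.2]
gripper_width: 0.348
gripper_force: 0.0
```

```bash
python3 - <<'E'
from h import *
go(.5075,-.2375,.1,-166)
c=load('top0')
for n,u,v,z in (('mug',157,150,.09),('tape',273,136,.045),('adapter',228,136,.03),('dec1',341,128,.065),('dec2',221,290,.065),('dec3',397,290,.065),('rackf1',374,167,.012),('rackf3',408,232,.012)): print(n,np.round(pz(c,u,v,z),3))
d=cap('side','s6'); c=cap('top','t6')
cv2.imwrite('pics/v6.png',np.hstack([cv2.resize(c['image'][130:270,320:480],(400,350)),cv2.resize(d['image'][70:180,220:340],(400,350))]))
E
```

```text
t 16.92 p [ 0.5266 -0.2585  0.2696] h 140.72 tilt [-0.0005  0.0004] F [0.3 0.5 0.2] w 30.3 gf 0.0 j [-10.  17.  -1.  -0. -73. -29.]
units [-0.77  0.84 -6.78] 10.66
mug [0.712 0.381 0.09 ]
tape [0.795 0.054 0.045]
adapter [0.791 0.191 0.03 ]
dec1 [ 0.826 -0.145  0.065]
dec2 [0.334 0.163 0.065]
dec3 [ 0.367 -0.316  0.065]
rackf1 [ 0.729 -0.256  0.012]
rackf3 [ 0.538 -0.359  0.012]
```

View pics/v6.png

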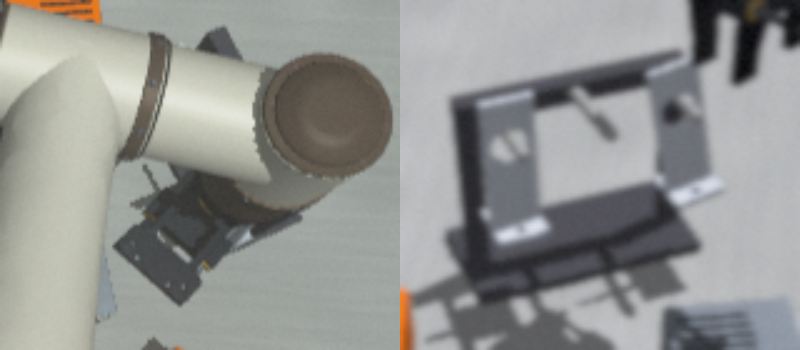

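Both brackets hang freely (side crop (510,145) and (685,105)). Next I line up behind the supply's -y face to push it towards +y.

Request:
move_arm(
  targets="-0.08 0.08 0 0.97; -0.08 0.08 0 0.97; -0.08 0.08 0 0.97; -0.08 0.08 0 0.97; -0.08 0.08 0 0.97; -0.08 0.08 0 0.97; -0.08 0.08 0 0.97; -0.08 0.08 0 0.97; -0.08 0.08 0 0.97; -0.05 0.12 0 0.97",
  gripper=60,
)

```text
time_s: 17.85
tcp_pos: [0.5081, -0.2387, 0.2697]
ee_rot: [[0.159, -0.987, -0.0], [-0.987, -0.159, 0.0], [-0.0, 0.0, -1.0]]
wrist_force: [0.3, -0.5, -0.7]
gripper_width: 0.688
gripper_force: 0.0
```

Request:
move_arm(
  targets="0 0 -0.8 0.96; 0 0 -0.8 0; 0 0 -0.8 0; 0 0 -0.8 0; 0 0 -0.8 0; 0 0 -0.8 0; 0 0 -0.8 0; 0 0 -0.4 0; 0 0 0 0; 0 0 0 0",
)

```text
time_s: 18.68
tcp_pos: [0.5083, -0.2387, 0.12]
ee_rot: [[0.238, -0.971, -0.001], [-0.971, -0.238, -0.0], [0.0, 0.001, -1.0]]
wrist_force: [0.5, -0.7, -0.6]
gripper_width: 0.689
gripper_force: 0.0
```

```bash
python3 - <<'E'
from h import *
go(.5075,-.2375,.015,-166)
w=cap('wrist','w7'); d=cap('side','s7')
cv2.imwrite('pics/v7.png',np.hstack([cv2.resize(w['image'],(400,300)),cv2.resize(d['image'][80:230,200:400],(400,300))]))
E
```

```text
t 18.68 p [ 0.5083 -0.2387  0.12  ] h -166.22 tilt [-0.0006 -0.0004] F [ 0.5 -0.7 -0.6] w 59.9 gf 0.0 j [ -9.  21. -17.   0. -52.  22.]
units [-0.03  0.05 -4.2 ] 0.04
```

View pics/v7.png

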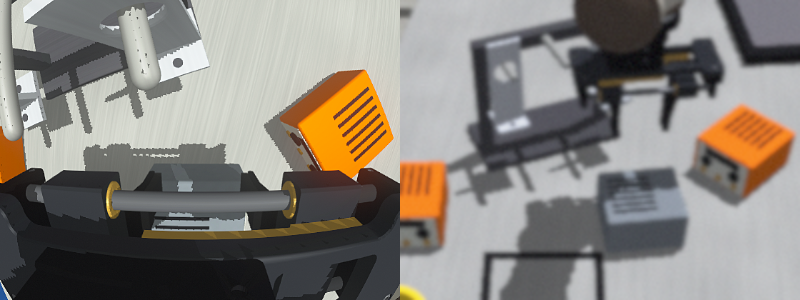

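Request:
move_arm(
  targets="0 0 -0.8 0; 0 0 -0.8 0; 0 0 -0.8 0; 0 0 -0.8 0; 0 0 -0.8 0; 0 0 -0.2 0; 0 0 0 0; 0 0 0 0",
)

```text
time_s: 19.45
tcp_pos: [0.5092, -0.2385, 0.0163]
ee_rot: [[0.239, -0.971, 0.002], [-0.971, -0.239, -0.001], [0.001, -0.002, -1.0]]
wrist_force: [0.7, -0.4, -0.2]
gripper_width: 0.689
gripper_force: 0.0
```

Request:
move_arm(
  targets="-0.02 0.2 0 0; -0.02 0.2 0 0; -0.03 0.3 0 0; -0.04 0.4 0 -0.15; -0.04 0.4 0 -0.2; -0.04 0.4 0 -0.2; -0.04 0.4 0 -0.2; -0.04 0.4 0 -0.2; -0.05 0.4 0 -0.2; -0.05 0.4 0 -0.2",
)

```text
time_s: 20.28
tcp_pos: [0.4998, -0.1509, 0.0167]
ee_rot: [[0.123, -0.992, 0.003], [-0.992, -0.123, -0.001], [0.002, -0.003, -1.0]]
wrist_force: [-0.3, -5.9, 2.7]
gripper_width: 0.687
gripper_force: 3.0
```

```bash
python3 -c "
from h import *
go(.6187+.108*.0595-.132*.994,-.03-.994*.0595-.132*.108,.016,-173.8)"
```

```text
t 20.28 p [ 0.4998 -0.1509  0.0167] h -172.94 tilt [ 0.0032 -0.0012] F [-0.3 -5.9  2.7] w 59.8 gf 3.0 j [  1.  26. -28.   0. -35.   6.]
units [-0.23  1.9  -0.03] -0.17
```

Request:
move_arm(
  targets="-0.03 0.3 0 -0.15; -0.03 0.3 0 0; -0.03 0.25 0 0; -0.03 0.25 0 0; -0.02 0.2 0 0; -0.02 0.2 0 0; 0 0 0 0; 0 0 0 0",
)

```text
time_s: 20.95
tcp_pos: [0.4952, -0.1127, 0.0159]
ee_rot: [[0.111, -0.994, 0.002], [-0.994, -0.111, 0.0], [-0.0, -0.002, -1.0]]
wrist_force: [0.0, -0.4, 0.1]
gripper_width: 0.69
gripper_force: 0.0
```

```bash
python3 - <<'E'
from h import *
go(.6187+.108*.0595-.132*.994,-.03-.994*.0595-.132*.108,.016,-173.8)
c=cap('top','t8'); d=cap('side','s8')
cv2.imwrite('pics/v8.png',np.hstack([cv2.resize(c['image'][160:280,230:390],(400,300)),cv2.resize(d['image'][140:290,200:400],(400,300))]))
E
```

```text
t 20.95 p [ 0.4952 -0.1127  0.0159] h -173.65 tilt [0.0017 0.0003] F [ 0.  -0.4  0.1] w 60.0 gf 0.0 j [  6.  26. -30.  -0. -34.   1.]
units [-0.05  0.37  0.  ] -0.03
```

View pics/v8.png

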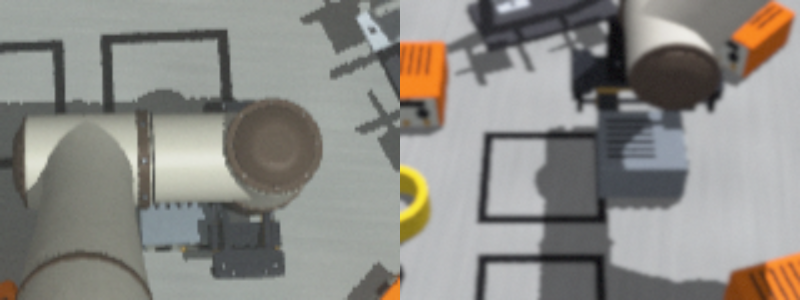

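The side view shows the supply at (640,150) in the crop, beside the supply outline and square to it. I push the last 8 mm and retreat, and from here on I use numeric model fitting in place of pictures.

Request:
move_arm(
  targets="-0.02 0.2 0 0; -0.01 0.12 0 0; 0 0 0 0; 0 0 0 0; 0.03 -0.4 0 0; 0.03 -0.5 0.3 0; 0 0 1 0; 0 0 1 0; 0 0 1 0; 0 0 1 0",
)

```text
time_s: 21.88
tcp_pos: [0.495, -0.1282, 0.1233]
ee_rot: [[0.109, -0.994, -0.001], [-0.994, -0.109, 0.001], [-0.001, 0.001, -1.0]]
wrist_force: [1.0, -0.4, -0.5]
gripper_width: 0.686
gripper_force: 0.0
```

```bash
cat >> h.py <<'E'
from scipy.optimize import minimize
def hull(c,x,y,a,dims):
    a=np.radians(a); R=np.array([[np.cos(a),-np.sin(a)],[np.sin(a),np.cos(a)]]); P=[]
    for sx in(-.5,.5):
        for sy in(-.5,.5):
            q=R@[sx*dims[0],sy*dims[1]]+[x,y]
            P+= [proj(c,[*q,0]),proj(c,[*q,dims[2]])]
    return cv2.convexHull(np.array(P,np.float32))[:,0]
def fit(c,mask,x0,dims):
    # mask: float likelihood (+1 object, -1 not, 0 unknown); maximise the sum within the hull
    S=4; m=cv2.resize(mask.astype(np.float32),None,fx=S,fy=S,interpolation=cv2.INTER_LINEAR)
    def cost(p):
        k=np.zeros(m.shape,np.uint8); h=hull(c,p[0]/100,p[1]/100,p[2],dims); cv2.fillPoly(k,[np.round((h+.5)*S-.5).astype(np.int32)],1); return -m[k>0].sum()/S/S
    p=np.array([x0[0]*100,x0[1]*100,x0[2]])
    for d in (1.5,.5,.2):
        sim=np.vstack([p,p+[d,0,0],p+[0,d,0],p+[0,0,d*5]])
        p=minimize(cost,p,method='Nelder-Mead',options=dict(initial_simplex=sim,xatol=.02,fatol=.05)).x
    return p[0]/100,p[1]/100,p[2],-cost(p)
def msk(c,kind):
    b=c['image'].astype(int); hsv=cv2.cvtColor(c['image'],cv2.COLOR_BGR2HSV).astype(int)
    if kind=='s': o=(b[...,0]-b[...,2])>7
    else: o=(b.min(2)>178)
    return np.where(o,1.,-1.)
E
python3 - <<'E'
from h import *
go(.40,-.05,.12,-84)
for n in ('top0','side0'):
    c=load(n)
    for nm,p,dm in (('s',(.4985,-.168,14),(.11,.10,.065)),('m',(.476,.366,-6),(.10,.14,.05))):
        k=np.zeros(c['image'].shape[:2],np.uint8); cv2.fillPoly(k,[hull(c,*p,dm).astype(np.int32)],1)
        i=c['image'][k>0]; print(n,nm,k.sum(),np.percentile(i,[10,30,50,70,90],axis=0).astype(int).tolist(), 'ring',np.median(c['image'][(cv2.dilate(k,np.ones((15,15)))>0)&(k==0)],axis=0),'fit',np.round(fit(c,msk(c,nm),p,dm),4))
E
```

```text
t 21.88 p [ 0.495  -0.1282  0.1233] h -173.73 tilt [-0.0012  0.0005] F [ 1.  -0.4 -0.5] w 59.7 gf 0.0 j [  4.  17. -23.  -0. -50.   3.]
units [-3.8   3.13 -0.13] 17.95
top0 s 1624 [[75, 74, 70], [115, 112, 106], [145, 139, 127], [148, 142, 130], [151, 145, 133]] ring [154. 158. 153.] fit [ 5.001000e-01 -1.698000e-01  1.482120e+01  9.270098e+02]
top0 m 2026 [[133, 136, 131], [190, 200, 191], [204, 217, 207], [206, 218, 209], [208, 219, 211]] ring [156. 161. 155.] fit [ 4.7960000e-01  3.8100000e-01 -1.1655600e+01  1.0758594e+03]
side0 s 1871 [[73, 67, 63], [79, 75, 73], [113, 104, 98], [142, 130, 123], [153, 142, 134]] ring [171. 169. 167.] fit [ 4.9620000e-01 -1.7550000e-01  1.0691300e+01  1.4725371e+03]
side0 m 4189 [[183, 182, 180], [232, 234, 232], [238, 240, 238], [241, 242, 241], [242, 244, 242]] ring [171. 169. 168.] fit [ 4.7450000e-01  3.7170000e-01 -1.0064100e+01  3.7421211e+03]
```

```bash
cat >> h.py <<'E'
def hull(c,x,y,a,dims):
    a=np.radians(a); R=np.array([[np.cos(a),-np.sin(a)],[np.sin(a),np.cos(a)]])
    return np.array([proj(c,[*(R@[sx*dims[0]/2,sy*dims[1]/2]+[x,y]),dims[2]]) for sx,sy in((1,1),(1,-1),(-1,-1),(-1,1))],np.float32)
def msk(c,kind):
    b=c['image'].astype(int); side=abs(c['fx']-404)<2
    if kind=='s': o=((b[...,0]-b[...,2])>8)&(b[...,0]>(120 if not side else 128))
    else: o=b.min(2)>(178 if not side else 205)
    o=cv2.morphologyEx(o.astype(np.uint8),cv2.MORPH_CLOSE,np.ones((5,5)))
    return np.where(o>0,1.,-1.)
DM={'s':(.11,.10,.065),'m':(.10,.14,.05)}
def meas(c,k,p): return np.round(fit(c,msk(c,k),p,DM[k]),4)
B={'s':(.6187,-.03),'m':(.593,.189)}
def loc(k,p,yaw=6.2):
    a=np.radians(yaw); d=np.array(p[:2])-B[k]; return np.round([d@[np.cos(a),np.sin(a)],d@[-np.sin(a),np.cos(a)]],4),round(p[2]-yaw,1)
E
python3 - <<'E'
from h import *
for n in ('top0','side0'):
    for k,p in (('s',(.4985,-.168,14)),('m',(.476,.366,-6))): print(n,k,meas(load(n),k,p))
d=cap('side','s9'); m=meas(d,'s',(.492,-.05,6)); print(m,loc('s',m))
E
```

```text
top0 s [ 4.9750000e-01 -1.6940000e-01  1.3491400e+01  1.2708105e+03]
top0 m [ 4.770000e-01  3.720000e-01 -1.043920e+01  1.523248e+03]
side0 s [ 4.96200e-01 -1.71400e-01  1.31961e+01  3.67209e+02]
side0 m [ 4.7530000e-01  3.7350000e-01 -1.0034400e+01  3.6111074e+03]
[ 4.883000e-01 -4.410000e-02  5.596000e+00  3.194141e+02] (array([-1.312e-01,  1.000e-04]), np.float64(-0.6))
```

Both cameras agree on the supply: (-131, 0) mm in the bay frame, 0.6° off square. Next comes the +x push.

Request:
move_arm(
  targets="-0.2 0.18 0 -1; -0.2 0.18 0 -1; -0.2 0.18 0 -1; -0.2 0.18 0 -1; -0.2 0.18 0 -1; -0.2 0.18 0 -1; -0.2 0.18 0 -1; -0.2 0.18 0 -1; -0.2 0.18 0 -1; -0.2 0.18 0 -1",
  gripper=80,
)

```text
time_s: 22.77
tcp_pos: [0.445, -0.0828, 0.1221]
ee_rot: [[-0.694, -0.72, -0.001], [-0.72, 0.694, 0.0], [0.0, 0.001, -1.0]]
wrist_force: [0.7, 0.2, -0.4]
gripper_width: 0.916
gripper_force: 0.0
```

Request:
move_arm(
  targets="-0.2 0.18 0 -1; -0.2 0.18 0 -1; -0.2 0.18 0 -1; -0.2 0.18 0 -1; -0.2 0.18 0 -1; -0.2 0.18 0 -1; -0.1 0.14 0 -1; 0 0 0 -1; 0 0 0 0; 0 0 0 0",
)

```text
time_s: 23.6
tcp_pos: [0.4129, -0.0524, 0.1224]
ee_rot: [[-0.994, -0.112, -0.0], [-0.112, 0.994, 0.0], [0.0, 0.0, -1.0]]
wrist_force: [-0.3, -0.4, -0.4]
gripper_width: 0.918
gripper_force: 0.0
```

```bash
python3 -c "
from h import *
go(.4119,-.0525,.016,96.2)"
```

```text
t 23.6 p [ 0.4129 -0.0524  0.1224] h 96.43 tilt [-0.0003  0.0002] F [-0.3 -0.4 -0.4] w 79.9 gf 0.0 j [ 15.   8. -36.  -0. -46. -99.]
units [-0.04 -0.   -4.25] -0.05
```

Request:
move_arm(
  targets="0 0 -0.8 0; 0 0 -0.8 0; 0 0 -0.8 0; 0 0 -0.8 0; 0 0 -0.8 0; 0 0 -0.25 0; 0 0 0 0; 0 0 0 0",
)

```text
time_s: 24.27
tcp_pos: [0.4134, -0.0523, 0.0165]
ee_rot: [[-0.994, -0.111, -0.0], [-0.111, 0.994, -0.0], [0.0, -0.0, -1.0]]
wrist_force: [0.7, 1.0, 0.1]
gripper_width: 0.917
gripper_force: 0.0
```

Request:
move_arm(
  targets="0.2 0.02 0 0; 0.2 0.02 0 0; 0.4 0.04 0 0; 0.6 0.07 0 0; 0.6 0.07 0 0; 0.6 0.07 0 0; 0.6 0.07 0 0; 0.5 0.05 0 0; 0.5 0.05 0 0; 0.4 0.04 0 0",
)

```text
time_s: 25.1
tcp_pos: [0.5262, -0.0403, 0.0163]
ee_rot: [[-0.994, -0.109, -0.006], [-0.109, 0.994, -0.001], [0.006, -0.0, -1.0]]
wrist_force: [-5.5, -0.9, 2.4]
gripper_width: 0.92
gripper_force: 3.1
```

Request:
move_arm(
  targets="0.2 0.02 0 0; 0.15 0.02 0 0; 0 0 0 0; 0 0 0 0",
)

```text
time_s: 25.43
tcp_pos: [0.5357, -0.0391, 0.0163]
ee_rot: [[-0.994, -0.109, -0.002], [-0.109, 0.994, -0.0], [0.002, -0.0, -1.0]]
wrist_force: [-3.1, -1.9, 0.1]
gripper_width: 0.919
gripper_force: 2.1
```

```bash
python3 - <<'E'
from h import *
go(.6187-.0645*.994,-.03-.0645*.108,.016,96.2)
d=cap('side','s10'); m=meas(d,'s',(.59,-.035,6)); print(m,loc('s',m))
m=meas(d,'m',(.475,.372,-10)); print(m,loc('m',m))
E
```

```text
t 25.43 p [ 0.5357 -0.0391  0.0163] h 96.27 tilt [-0.0022 -0.0003] F [-3.1 -1.9  0.1] w 80.0 gf 2.1 j [ 13.  28. -26.  -0. -37. -97.]
units [ 0.76  0.09 -0.01] -0.01
[ 6.42700e-01 -6.57000e-02  4.54162e+01 -3.74668e+02] (array([ 0.02  , -0.0381]), np.float64(39.2))
[ 4.7510000e-01  3.7260000e-01 -9.5440000e+00  3.4778027e+03] (array([-0.0974,  0.1953]), np.float64(-15.7))
```

Request:
move_arm(
  targets="0.2 0.02 0 0; 0.2 0.02 0 0; 0.15 0.02 0 0; 0.1 0.01 0 0; 0 0 0 0; 0 0 0 0; -0.5 -0.05 0 0; -0.5 -0.05 0.4 0; 0 0 0.9 0; 0 0 0.9 0",
)

```text
time_s: 26.32
tcp_pos: [0.5294, -0.0392, 0.0723]
ee_rot: [[-0.994, -0.111, 0.003], [-0.111, 0.994, 0.0], [-0.003, -0.0, -1.0]]
wrist_force: [1.3, 0.0, 0.7]
gripper_width: 0.921
gripper_force: 0.0
```

Request:
move_arm(
  targets="0 0 0.9 0.9; 0 0 0.9 0.9; 0 0.7 0.5 0.9; 0 0.9 0 0.9; 0 0.9 0 0.9; 0 0.9 0 0.9; 0 0.9 0 0.9; 0 0.9 0 0.9; 0 0.9 0 0.9; 0 0.9 0 0.9",
  gripper=60,
)

```text
time_s: 27.15
tcp_pos: [0.5303, 0.138, 0.1302]
ee_rot: [[-0.621, -0.784, 0.006], [-0.784, 0.621, 0.003], [-0.006, -0.003, -1.0]]
wrist_force: [0.7, -0.5, -0.4]
gripper_width: 0.687
gripper_force: 0.0
```

```bash
python3 - <<'E'
from h import *
go(.49,.46,.13,-190)
for n in('side','top'):
    d=cap(n,n+'11'); m=meas(d,'s',(.615,-.03,6)); print(n,m,loc('s',m))
    m=meas(d,'m',(.475,.372,-10)); print(m,loc('m',m))
E
```

```text
t 27.15 p [0.5303 0.138  0.1302] h 141.6 tilt [0.0064 0.003 ] F [ 0.7 -0.5 -0.4] w 59.8 gf 0.0 j [ 32.  19. -18.   0. -52. -70.]
units [-1.610e+00  1.288e+01 -1.000e-02] 5.68
side [ 6.3070e-01 -2.9200e-02  6.4657e+00 -6.6250e+02] (array([ 0.012 , -0.0005]), np.float64(0.3))
[ 4.729000e-01  4.602000e-01 -4.814560e+01  7.839766e+02] (array([-0.0901,  0.2826]), np.float64(-54.3))
top [ 6.1890000e-01 -3.0700000e-02  6.6079000e+00  1.1826406e+03] (array([ 0.0001, -0.0007]), np.float64(0.4))
[ 5.004000e-01  4.115000e-01  2.942640e+01 -8.410742e+02] (array([-0.068 ,  0.2312]), np.float64(23.2))
```

The top view fits the supply within 1 mm and 0.4° of its outline. Now I go to the meter's +y face.

Request:
move_arm(
  targets="-0.11 0.93 0 0.41; -0.11 0.93 0 0.41; -0.11 0.93 0 0.41; -0.11 0.93 0 0.41; -0.11 0.93 0 0.41; -0.11 0.93 0 0.41; -0.11 0.93 0 0.41; -0.11 0.93 0 0.41; -0.11 0.93 0 0.41; -0.11 0.93 0 0.41",
)

```text
time_s: 28.08
tcp_pos: [0.5017, 0.37, 0.1298]
ee_rot: [[-0.311, -0.95, 0.003], [-0.95, 0.311, 0.003], [-0.004, -0.002, -1.0]]
wrist_force: [0.4, -0.0, -0.2]
gripper_width: 0.687
gripper_force: 0.0
```

Request:
move_arm(
  targets="-0.11 0.93 0 0.41; -0.11 0.93 0 0.41; -0.11 0.93 0 0.41; -0.14 0.89 0 0.35; 0 0 0 0; 0 0 0 0",
)

```text
time_s: 28.58
tcp_pos: [0.4894, 0.4615, 0.1291]
ee_rot: [[-0.178, -0.984, 0.002], [-0.984, 0.178, 0.002], [-0.003, -0.001, -1.0]]
wrist_force: [0.4, -0.0, 0.2]
gripper_width: 0.686
gripper_force: 0.0
```

```bash
python3 - <<'E'
from h import *
go(.491,.4626,.016,-190)
for n in('side','top'):
    d=cap(n,n+'12'); m=meas(d,'m',(.475,.372,-10)); print(n,m,loc('m',m))
cv2.imwrite('pics/v12.png',np.hstack([cv2.resize(load(n)['image'],(400,300)) for n in('side12','top12')]))
E
```

```text
t 28.58 p [0.4894 0.4615 0.1291] h 169.74 tilt [0.0019 0.0022] F [ 0.4 -0.   0.2] w 59.7 gf 0.0 j [ 57.  31.   1.   0. -60. -67.]
units [ 0.07  0.04 -4.52] 0.05
side [ 0.4    0.517 -7.5    0.   ] (array([-0.1564,  0.3469]), np.float64(-13.7))
top [ 4.7610000e-01  3.7160000e-01 -9.7161000e+00  1.5566914e+03] (array([-0.0965,  0.1942]), np.float64(-15.9))
```

View pics/v12.png

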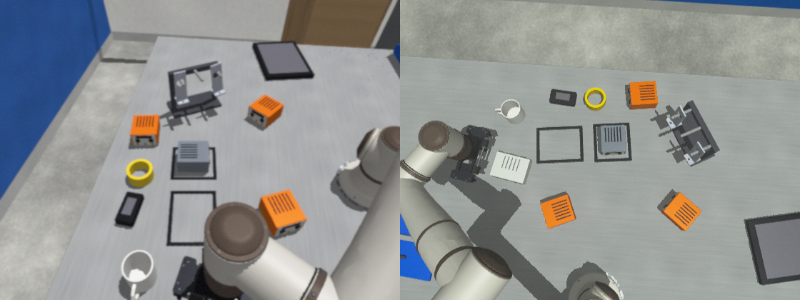

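The scene is as expected, with the supply in its outline (side (193,155)) and the gripper beside the meter. I descend and push towards -y, straightening as I go.

Request:
move_arm(
  targets="0.07 0 -0.8 0.05; 0 0 -0.8 0; 0 0 -0.8 0; 0 0 -0.8 0; 0 0 -0.8 0; 0 0 -0.5 0; 0 0 0 0; 0 0 0 0",
)

```text
time_s: 29.35
tcp_pos: [0.491, 0.4594, 0.0163]
ee_rot: [[-0.175, -0.985, 0.0], [-0.985, 0.175, -0.001], [0.001, -0.0, -1.0]]
wrist_force: [0.9, -0.6, 0.7]
gripper_width: 0.69
gripper_force: 0.0
```

Request:
move_arm(
  targets="0.02 -0.2 0 0; 0.02 -0.2 0 0; 0.04 -0.4 0 0; 0.05 -0.5 0 0.2; 0.05 -0.5 0 0.2; 0.05 -0.5 0 0.2; 0.05 -0.5 0 0.2; 0.05 -0.5 0 0.2; 0.05 -0.5 0 0.2; 0.05 -0.5 0 0.2",
)

```text
time_s: 30.18
tcp_pos: [0.5023, 0.3536, 0.0181]
ee_rot: [[-0.052, -0.999, 0.004], [-0.999, 0.052, 0.005], [-0.005, -0.003, -1.0]]
wrist_force: [-0.7, 4.3, 0.7]
gripper_width: 0.693
gripper_force: 2.0
```

Request:
move_arm(
  targets="0.05 -0.5 0 0.25; 0.05 -0.5 0 0.25; 0.05 -0.5 0 0.25; 0.05 -0.5 0 0.25; 0.05 -0.4 0 0.25; 0.03 -0.3 0 0.25; 0.02 -0.2 0 0.25; 0 0 0 0; 0 0 0 0",
)

```text
time_s: 30.93
tcp_pos: [0.5091, 0.2797, 0.0174]
ee_rot: [[0.099, -0.995, 0.001], [-0.995, -0.099, 0.001], [-0.001, -0.001, -1.0]]
wrist_force: [-0.5, -0.1, 0.4]
gripper_width: 0.69
gripper_force: 0.0
```

```bash
python3 - <<'E'
from h import *
go(.593-.0735*.994-.108*.0795,.189-.0735*.108+.994*.0795,.016,-173.8)
for n in('side','top'):
    d=cap(n,n+'13'); m=meas(d,'m',(.50,.2,3)); print(n,m,loc('m',m))
E
```

```text
t 30.93 p [0.5091 0.2797 0.0174] h -174.34 tilt [0.0011 0.0007] F [-0.5 -0.1  0.4] w 60.1 gf 0.0 j [ 45.  31. -19.   0. -40. -39.]
units [ 0.09 -0.78 -0.05] 0.11
side [  1.5187  -1.6259 212.2593   0.    ] (array([ 0.7243, -1.9043]), np.float64(206.1))
top [5.1640000e-01 1.9720000e-01 6.5685000e+00 1.2258281e+03] (array([-0.0753,  0.0164]), np.float64(0.4))
```

Request:
move_arm(
  targets="0.03 -0.25 0 0.1; 0.02 -0.25 0 0; 0.02 -0.15 0 0; 0.01 -0.1 0 0; 0 0 0 0; 0 0 0 0; -0.04 0.4 0 0; -0.04 0.5 0.4 0; 0 0 0.9 0; 0 0 0.9 0",
)

```text
time_s: 31.87
tcp_pos: [0.5071, 0.2831, 0.0702]
ee_rot: [[0.109, -0.994, -0.005], [-0.994, -0.109, -0.005], [0.004, 0.005, -1.0]]
wrist_force: [-0.2, 0.0, 0.0]
gripper_width: 0.688
gripper_force: 0.0
```

Request:
move_arm(
  targets="0 0 0.9 0; 0 0 0.9 0; 0 0 0.6 0; 0 0 0 0",
)

```text
time_s: 32.2
tcp_pos: [0.5097, 0.2846, 0.1345]
ee_rot: [[0.109, -0.994, 0.004], [-0.994, -0.109, 0.002], [-0.002, -0.004, -1.0]]
wrist_force: [-0.3, 0.6, 1.1]
gripper_width: 0.693
gripper_force: 0.0
```

```bash
python3 - <<'E'
from h import *
go(.4469,.1731,.13,-263.8)
d=cap('top','top14'); m=meas(d,'m',(.517,.18,6)); print(m,loc('m',m)); m=meas(d,'s',(.618,-.03,6)); print(m,loc('s',m))
E
```

```text
t 32.2 p [0.5097 0.2846 0.1345] h -173.76 tilt [0.0037 0.0022] F [-0.3  0.6  1.1] w 60.3 gf 0.0 j [ 45.  22. -13.   0. -55. -39.]
units [-2.51 -4.46 -0.18] -18.01
[5.1940000e-01 1.8050000e-01 6.3099000e+00 1.5710508e+03] (array([-0.0741, -0.0005]), np.float64(0.1))
[ 6.1820000e-01 -3.0500000e-02  6.4195000e+00  1.1971504e+03] (array([-0.0006, -0.0004]), np.float64(0.2))
```

Request:
move_arm(
  targets="-0.14 -0.25 0 -1; -0.14 -0.25 0 -1; -0.14 -0.25 0 -1; -0.14 -0.25 0 -1; -0.14 -0.25 0 -1; -0.14 -0.25 0 -1; -0.14 -0.25 0 -1; -0.14 -0.25 0 -1; -0.14 -0.25 0 -1; -0.14 -0.25 0 -1",
  gripper=85,
)

```text
time_s: 33.08
tcp_pos: [0.4722, 0.22, 0.1292]
ee_rot: [[-0.695, -0.719, -0.004], [-0.719, 0.696, -0.003], [0.005, 0.001, -1.0]]
wrist_force: [0.6, -0.0, 0.9]
gripper_width: 0.978
gripper_force: 0.0
```

Request:
move_arm(
  targets="-0.14 -0.25 0 -1; -0.14 -0.25 0 -1; -0.14 -0.25 0 -1; -0.14 -0.25 0 -1; -0.14 -0.25 0 -1; -0.14 -0.25 0 -1; -0.14 -0.25 0 -1; -0.13 -0.21 0 -1; 0 0 0 0; 0 0 0 0",
)

```text
time_s: 33.92
tcp_pos: [0.4451, 0.1716, 0.1301]
ee_rot: [[-0.994, -0.11, -0.003], [-0.11, 0.994, -0.002], [0.003, -0.002, -1.0]]
wrist_force: [1.3, 0.2, 1.4]
gripper_width: 0.978
gripper_force: 0.0
```

```bash
python3 -c "
from h import *
go(.4469,.1731,.016,-263.8)
d=cap('top','top15'); m=meas(d,'m',(.519,.18,6)); print(m,loc('m',m))"
```

```text
t 33.92 p [0.4451 0.1716 0.1301] h 96.32 tilt [-0.0026 -0.002 ] F [1.3 0.2 1.4] w 85.0 gf 0.0 j [  41.   13.  -27.   -0.  -50. -124.]
units [ 0.07  0.06 -4.56] -0.02
[ 5.713000e-01  1.607000e-01  1.381600e+00 -9.485625e+02] (array([-0.0246, -0.0258]), np.float64(-4.8))
```

Request:
move_arm(
  targets="0.03 0.03 -0.8 0; 0 0 -0.8 0; 0 0 -0.8 0; 0 0 -0.8 0; 0 0 -0.8 0; 0 0 -0.55 0; 0 0 0 0; 0 0 0 0",
)

```text
time_s: 34.63
tcp_pos: [0.4465, 0.1729, 0.0168]
ee_rot: [[-0.994, -0.11, -0.002], [-0.11, 0.994, -0.002], [0.002, -0.002, -1.0]]
wrist_force: [-0.1, -0.1, -0.0]
gripper_width: 0.978
gripper_force: 0.0
```

Request:
move_arm(
  targets="0.2 0.02 0 0; 0.2 0.02 0 0; 0.4 0.04 0 0; 0.5 0.05 0 0; 0.5 0.05 0 0; 0.5 0.05 0 0; 0.4 0.04 0 0; 0.2 0.02 0 0; 0 0 0 0; 0 0 0 0",
)

```text
time_s: 35.47
tcp_pos: [0.5204, 0.1807, 0.018]
ee_rot: [[-0.994, -0.108, 0.003], [-0.108, 0.994, 0.001], [-0.003, 0.001, -1.0]]
wrist_force: [-0.6, 0.3, -1.0]
gripper_width: 0.977
gripper_force: 0.0
```

```bash
python3 -c "
from h import *
go(.593-.0595*.994,.189-.0595*.108,.016,-263.8)
d=cap('side','s16'); m=meas(d,'m',(.585,.188,6)); print(m,loc('m',m))"
```

```text
t 35.47 p [0.5204 0.1807 0.018 ] h 96.21 tilt [0.0025 0.0015] F [-0.6  0.3 -1. ] w 85.0 gf 0.0 j [  36.   28.  -24.    0.  -38. -120.]
units [ 0.54  0.07 -0.08] -0.0
[ 6.163000e-01  1.272000e-01  3.066920e+01 -9.289883e+02] (array([ 0.0165, -0.064 ]), np.float64(24.5))
```

Pushing 11 mm more, then retreating well out of view to measure.

Request:
move_arm(
  targets="0.15 0.02 0 0; 0.15 0.02 0 0; 0.15 0.01 0 0; 0 0 0 0; 0 0 0 0; -0.5 -0.05 0 0; -0.4 -0.05 0.4 0; 0 0 0.9 0; 0 0 0.9 0; 0 0 0.9 0",
)

```text
time_s: 36.35
tcp_pos: [0.5089, 0.1797, 0.0963]
ee_rot: [[-0.994, -0.109, 0.003], [-0.109, 0.994, 0.001], [-0.003, 0.001, -1.0]]
wrist_force: [-0.1, 0.3, 0.2]
gripper_width: 0.976
gripper_force: 0.0
```

Request:
move_arm(
  targets="0 0 0.9 0; 0 0.9 0.9 0; -0.3 0.9 0.9 0; -0.3 0.9 0.5 0; -0.3 0.9 0 0; -0.3 0.9 0 0; -0.3 0.9 0 0; -0.3 0.9 0 0; -0.3 0.9 0 0; -0.3 0.9 0 0",
)

```text
time_s: 37.18
tcp_pos: [0.4483, 0.3836, 0.1756]
ee_rot: [[-0.994, -0.109, 0.003], [-0.109, 0.994, 0.003], [-0.003, 0.002, -1.0]]
wrist_force: [0.7, -0.6, 0.2]
gripper_width: 0.978
gripper_force: 0.0
```

```bash
python3 - <<'E'
from h import *
go(.45,.45,.2)
for n in ('top','side'):
    d=cap(n,n+'17')
    for k,p in (('m',(.593,.188,6)),('s',(.618,-.03,6))): m=meas(d,k,p); print(n,k,m,loc(k,m))
a=load('side17')['image']; b=load('top17')['image']
cv2.imwrite('pics/v17.png',np.hstack([cv2.resize(a[60:300,120:400],(400,343)),cv2.resize(b[100:340,180:460],(400,343))]))
E
```

```text
t 37.18 p [0.4483 0.3836 0.1756] h 96.25 tilt [0.0025 0.0027] F [ 0.7 -0.6  0.2] w 85.1 gf 0.0 j [  56.   21.   -9.    0.  -60. -140.]
units [0.07 2.66 0.98] None
top m [5.9090000e-01 1.8540000e-01 5.3645000e+00 1.5548203e+03] (array([-0.0025, -0.0034]), np.float64(-0.8))
top s [ 6.1810000e-01 -3.0700000e-02  6.3483000e+00  1.1974473e+03] (array([-0.0007, -0.0006]), np.float64(0.1))
side m [5.8900000e-01 1.8450000e-01 6.7402000e+00 2.3980156e+03] (array([-0.0045, -0.004 ]), np.float64(0.5))
side s [ 6.1790000e-01 -3.0600000e-02  6.4972000e+00  1.2717598e+03] (array([-0.0009, -0.0005]), np.float64(0.3))
```

View pics/v17.png

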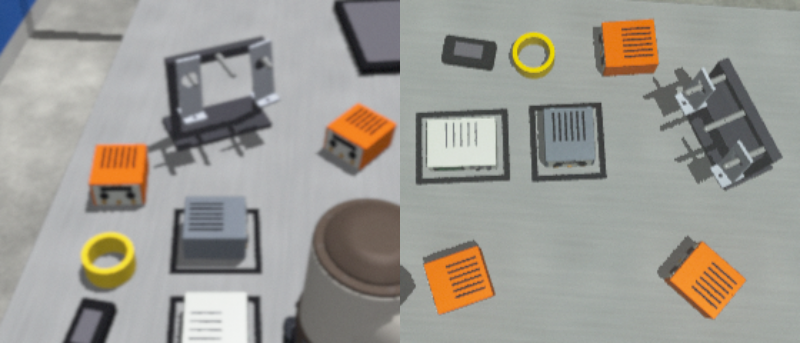

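Both boxes sit inside their outlines (meter (460,140), supply (568,135)) and both brackets hang. I wait a moment in case the meter gets knocked, then hand in if nothing has moved.

Request:
move_arm(
  targets="0 0 0 0; 0 0 0 0; 0 0 0 0; 0 0 0 0; 0 0 0 0; 0 0 0 0; 0 0 0 0; 0 0 0 0; 0 0 0 0; 0 0 0 0",
)

```text
time_s: 38.12
tcp_pos: [0.4481, 0.3815, 0.175]
ee_rot: [[-0.994, -0.108, 0.0], [-0.108, 0.994, 0.0], [-0.0, 0.0, -1.0]]
wrist_force: [-0.4, -1.0, -0.3]
gripper_width: 0.975
gripper_force: 0.0
```

Request:
move_arm(
  targets="0 0 0 0; 0 0 0 0; 0 0 0 0; 0 0 0 0; 0 0 0 0; 0 0 0 0; 0 0 0 0; 0 0 0 0; 0 0 0 0; 0 0 0 0",
)

```text
time_s: 38.95
tcp_pos: [0.448, 0.3815, 0.175]
ee_rot: [[-0.994, -0.108, 0.0], [-0.108, 0.994, -0.0], [-0.0, -0.0, -1.0]]
wrist_force: [0.2, 0.3, -0.7]
gripper_width: 0.975
gripper_force: 0.0
```

```bash
python3 - <<'E'
from h import *
d=cap('top','top18'); ok=True
for k,p in (('m',(.591,.186,6)),('s',(.618,-.03,6))):
    m=meas(d,k,p); l,a=loc(k,m); print(k,m,l,a); ok&=bool(abs(l).max()<.009 and abs(a)<5 and m[3]>1100)
diff=cv2.absdiff(d['image'],load('top17')['image'])[100:340,180:460].max(); print(diff)
if ok: print(finish_job())
E
```

```text
m [5.9110000e-01 1.8570000e-01 5.6607000e+00 1.5520254e+03] [-0.0022 -0.0031] -0.5
s [ 6.1850000e-01 -3.0600000e-02  6.1816000e+00  1.1911797e+03] [-0.0003 -0.0006] -0.0
43
the job is handed in; nothing more can be done
None
```

I handed the job in at about 39 s: both brackets present hang on the outer rack arms, and by camera measurement the meter and the supply sit within about 5 mm and 1° of their outlines' centres. The hand-in returned no verdict.

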